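# Hang up the divider and gather the washed caps in the tray's lip corner

### The job

The small steel wash tray holds four rinsed purple vial caps, kept back by a folded divider. Lift the divider out by its blue tab, hang it astride the bar of the drip rail and let go; then take the tray by its blue grip lug and tip it towards its pouring lip until all four caps have slid together into the lip corner, as for draining and counting. Finish while still holding the tray tilted by its lug with the caps at rest in that corner; do not touch the clean caps with the fingers, and leave the other things on the bench where they are.

Things in the scene. Friction and masses are not known exactly. Their poses are not given: they have to be found in the camera images.
- wash_tray: loose square stainless tray, about 0.3 kg, 180 over the walls, all four corners cut straight (cut faces 40 wide, 107.5 from the origin on +-x, +-y). Origin: centre of its underside; x along a diagonal from pouring lip (-x) to blue grip lug (+x), y along the other diagonal, z up. Floor 3, walls 2.5 thick, rim 39 high; lip wall 24 high with a spout out to x = -126, 23 to 37 high
- tray_lug (a point): centre of the tray's blue-sleeved grip lug: an upright slab 10 thick (along tray x), 36 wide (along tray y), 32 high, from 41 to 73 above the tray's underside, at tray x = 108.5; it stands up above the rim
- tray_lip_corner (a point): point on the tray's inner floor (tray x = -105, z = 3), at the middle of the foot of the low wall in the lip corner. Lifted by the lug, the tray turns on the straight bottom edge of this cut corner (tray x = -107.5, z = 0, 40 long along y)
- divider: loose folded aluminium divider, about 0.14 kg: inverted U, 200 long (its y), 27 wide over the legs (x), 23 clear between the legs, 36 from the feet to the underside of the flat crown, crown top at 38; mid-crown an upright blue tab 10 thick (x), 34 wide (y), 38 to 68 high. Origin midway between the feet, z up. It stands on the tray floor along the tray's y diagonal
- drip_rail: fixed steel drip rail: round bar, diameter 12, horizontal along its y axis, axis 150 above the table, straight for 121 each way from the middle, then bent down into posts at y = +-135, over a shallow pan 110 x 300, 12 high. Origin at the table under the middle of the bar, z up
- rail_mid (a point): middle of the rail's bar, on the bar's axis, 150 above the table
- cap_1: purple ribbed screw cap for a vial, diameter 24, 14 high, 12 g, lying mouth down on the tray floor in the half next to the grip lug; origin at the centre of its underside. Slick plastic (friction about 0.10 to 0.16): it starts to slide on a slope of some 6 to 9 degrees, and slides on along a side wall of the tray at 16 or more
- cap_2: purple ribbed screw cap for a vial, diameter 24, 14 high, 12 g, lying mouth down on the tray floor in the half next to the grip lug; origin at the centre of its underside. Slick plastic (friction about 0.10 to 0.16): it starts to slide on a slope of some 6 to 9 degrees, and slides on along a side wall of the tray at 16 or more
- cap_3: purple ribbed screw cap for a vial, diameter 24, 14 high, 12 g, lying mouth down on the tray floor in the half next to the grip lug; origin at the centre of its underside. Slick plastic (friction about 0.10 to 0.16): it starts to slide on a slope of some 6 to 9 degrees, and slides on along a side wall of the tray at 16 or more
- cap_4: purple ribbed screw cap for a vial, diameter 24, 14 high, 12 g, lying mouth down on the tray floor in the half next to the grip lug; origin at the centre of its underside. Slick plastic (friction about 0.10 to 0.16): it starts to slide on a slope of some 6 to 9 degrees, and slides on along a side wall of the tray at 16 or more
- weighing_vial: bystander: small glass vial, diameter 31, 42 high, origin under its centre
- pencil_orange: bystander: orange pencil lying, 143 long, 11 thick, origin under its centre
- petri_dish: bystander: covered glass dish, diameter 74, 18 high, origin under its centre
- beaker: bystander: small clear beaker, diameter 45, 57 high, origin under its centre
- marker_red: bystander: red pen-like marker lying, 120 long, 15 thick, origin under its centre

How it is judged:
By the outcome, as a careful person would: the job done as asked, in the order asked, and still so for the second after the job is handed in, while the arm keeps its last pose, push and grip.
It also fails if it takes over 58 s, if anything falls off the work surface, if the arm or the gripper's body presses on something with over 40 N, if the wrist force passes 120 N, or if a joint passes its speed limit or range.

### The arm

A 6-joint arm with a two-finger parallel gripper is mounted at the origin on a cart in front of the work surface, level with it; the furniture and walls round the work are solid. World frame = base frame: x ahead of the robot, y to its left, z up, the work surface at z = 0. Lengths are in m, angles in rad, forces in N, time in s.
With the tool pointing down it reaches from about 0.375 to 0.9 m from the base axis. Payload 3.1 kg.
Tool frame: the origin (TCP) lies between the finger pads, 19 mm behind the fingertips; this is the grasp point; z points along the fingers, y is the line along which they close (so a half turn about z gives the same grasp; the last joint's range is limited). The gripper opens to 87 mm and grips with 3 to 60 N. Pads are 19 mm wide; open, the fingers measure 117 mm over their backs; the gripper's body (75 mm by 190 mm) begins 51 mm behind the grasp point.
Start: joints at [-1.494, 0.527, 1.433, -0, 1.181, -0.178], TCP at [0.158, -0.605, 0.241] pointing down, gripper open.
Joint ranges: [-3.08, 3.08], [-0.75, 2.2], [0.22, 2.44], [-1.43, 4.57], [0, 2.65], [-2.85, 2.85]. Speed limits (rad/s): [2.79, 2.79, 3.14, 3.14, 3.14, 3.14].

### API

Orientations are given as a unit quaternion [x, y, z, w].
In Python, from rig import robot gives the robot as it stands.
- The arm moves only by the tool move_arm, never from a script. Its argument "commands" is a list of rows, each an object with "hand": the finger opening in cm, from 0 to 8.7; "travel": the shift along the tool's x, y, z in cm, a list of three; "twist": the turn, a rotation vector about the tool's x, y, z in degrees, a list of three. In form: [{"hand": hand, "travel": [dx, dy, dz], "twist": [wx, wy, wz]}, ...]. A call has 1 to 5 rows; each row shifts and turns the commanded pose from where the row before left it, along the tool's axes as they then stand; what a row does not reach is not made up. A row lasts 1/12 s, in which the tool goes at most 41.7 mm and 7.16 degrees, less where a joint would pass 70% of its speed; a pose out of reach is approached as far as the arm can. A call is refused whole if a number of a shift passes 4.17 or a number of a turn 7.16, either way. A call with a gripper value outside its range is refused whole. The fingers move at their own pace and stop on an object; "force" is the grip in N (left out, the last holds). Time passes only in rows, so rows that do not move let the fingers close. It gives the time, the measured TCP pose, the force, the opening and the grip force at its end, in the units of the state.
- robot.get_obs(): the state, without advancing time (a new reading comes with each control period).
- robot.camera(name): name is "side" or "top" or "wrist"; returns a dict with "frame" (480x640x3 uint8, red, green, blue), "fov_y" (degrees; the focal length in pixels is half the picture's height over the tangent of half this angle, whatever the lens; pixels are square), "cx", "cy" (the principal point, pixels), "extrinsics" (4x4, takes a point from camera to world coordinates); the wrist camera has in their place "T_tool_cam" (4x4, takes a point from camera to tool coordinates, whose origin is the TCP and whose axes are the flange's). Camera axes: x right, y down, z forward; pixel columns grow to the right and rows downward; lengths in m; the calibration is good to about 2 mm. A picture is of the moment at which its call begins: read the wrist's pose just before it. There is no depth.
- robot.hand_in(): hands the job in; it is judged then, once.
The state is a dict: "time": time; "q": joint angles; "joint_velocities": joint speeds; "joint_torque": joint torques, N m; "position": TCP position; "tool_rot": TCP orientation; "ft_force": force on the tool from outside, world axes, zero at the start; "moment": the same for the moment, N m; "grip_width": finger opening in m; "grip_force": force on a finger pad.
Only numpy, scipy, OpenCV 4.12 (cv2) and the standard library are available. Lean on these libraries where they do the work, as an engineer would, in place of code of your own. Each camera call takes 0.05 s, during which the arm holds its last target. There are 200 camera calls.

## Working session

There is one attempt and no reset: what is moved stays moved. The work goes in short steps, Python scripts to look and compute and a tool call to move; the robot and the scene stay as the last step left them, time stands still between calls to the robot, and variables do not carry over. Pictures are saved under pics/ and viewed, at most 10 in all, crops included, and the job is handed in when it is done.

Besides the shell and the picture viewer there is one more tool, called as name(argument=value, ...), one argument or row to a line, values as JSON. move_arm: Moves the arm, as the interface text tells. Its arguments: {"type":"object","properties":{"commands":{"type":"array"},"force":{"type":"number"}},"required":["commands"]}

```bash
ls; mkdir -p pics; cat > h.py <<'E'
import numpy as np, cv2, pickle
from rig import robot
def snap(name,fn):
    o=robot.get_obs(); c=robot.camera(name)
    cv2.imwrite('pics/'+fn+'.png',c['frame'][:,:,::-1]); c['obs']=o
    pickle.dump(c,open('pics/'+fn+'.pkl','wb')); return c
def K(c):
    f=240/np.tan(np.radians(c['fov_y'])/2); return f,c['cx'],c['cy']
def T(c):
    if 'extrinsics' in c: return np.array(c['extrinsics'])
    from scipy.spatial.transform import Rotation as R
    M=np.eye(4);M[:3,:3]=R.from_quat(c['obs']['tool_rot']).as_matrix();M[:3,3]=c['obs']['position']
    return M@np.array(c['T_tool_cam'])
def load(fn): return pickle.load(open('pics/'+fn+'.pkl','rb'))
def ray(c,u,v):
    f,cx,cy=K(c);M=T(c);d=M[:3,:3]@np.array([(u-cx)/f,(v-cy)/f,1]);return M[:3,3],d
def atz(c,u,v,z):
    o,d=ray(c,u,v);return o+d*(z-o[2])/d[2]
def proj(c,P):
    f,cx,cy=K(c);p=np.linalg.inv(T(c))@np.append(P,1);return np.array([f*p[0]/p[2]+cx,f*p[1]/p[2]+cy])
E
python3 - <<'E'
from h import *
for n in('top','side'):
    c=snap(n,n+'0');print(n,c['fov_y'],c['cx'],c['cy'],T(c).round(3).tolist(),c.keys())
print(robot.get_obs())
E
```

```text
pics
top 56.27651515547706 315.6687562407498 246.25494429633616 [[0.01, -0.997, 0.075, 0.467], [-1.0, -0.011, -0.016, -0.071], [0.017, -0.075, -0.997, 1.146], [0.0, 0.0, 0.0, 1.0]] dict_keys(['frame', 'fov_y', 'cx', 'cy', 'extrinsics', 'obs'])
side 48.84321618901795 317.7782697356145 245.28199225547436 [[0.951, -0.172, 0.256, 0.265], [-0.308, -0.511, 0.803, -0.97], [-0.007, -0.842, -0.539, 0.712], [0.0, 0.0, 0.0, 1.0]] dict_keys(['frame', 'fov_y', 'cx', 'cy', 'extrinsics', 'obs'])
{'time': 0.1, 'q': array([-1.49451733e+00,  5.28387786e-01,  1.43375004e+00,  4.20091123e-05,
        1.18142058e+00, -1.78491870e-01]), 'joint_velocities': array([ 0.00171531, -0.00189581, -0.00365789,  0.00047918, -0.00142133,
       -0.00014007]), 'joint_torque': array([-4.07282835e-05, -4.40983951e+01, -1.77150911e+01,  6.35347073e-02,
        5.33996418e-02, -4.86685849e-05]), 'position': array([ 0.15751157, -0.60419105,  0.24036818]), 'tool_rot': array([ 9.91897977e-01,  1.27033209e-01,  6.96084133e-05, -9.80598659e-04]), 'ft_force': array([ 0.58098992, -0.46326681, -0.63745058]), 'moment': array([ 0.04611195, -0.00473189,  0.01225511]), 'grip_force': 0.0, 'grip_width': 0.08718010328772927}
```

View pics/top0.png

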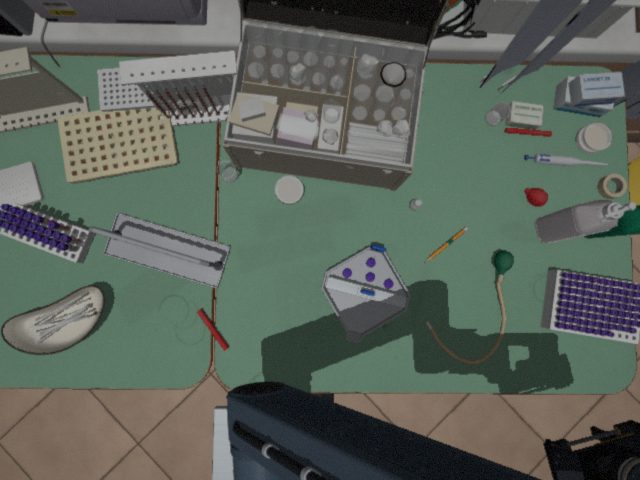

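View pics/side0.png

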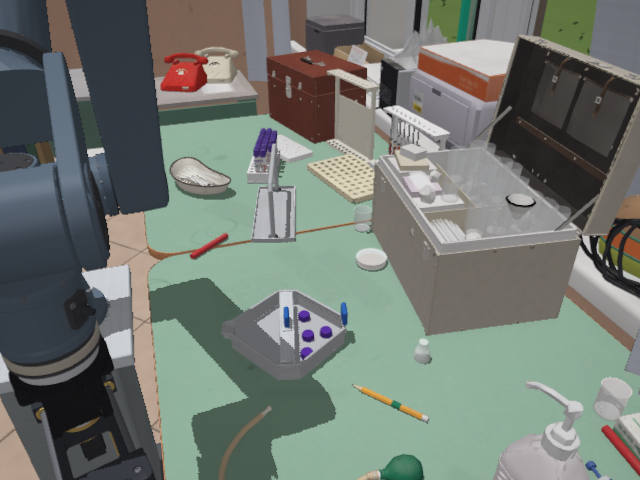

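Top view: the tray is near (365,290), with the blue tab at (368,292) and the blue lug at (378,247). The rail bar runs from about (115,235) to (220,265). In the side view the tab is at (286,317), the lug at (344,314) and the bar at (274,170). Next I'll segment the blue blobs and zoom in.

```bash
python3 - <<'E'
from h import *
t,s=load('top0'),load('side0')
B={}
for n,c,box in(('top',t,(310,230,420,350)),('side',s,(215,280,360,385))):
    hsv=cv2.cvtColor(c['frame'],cv2.COLOR_RGB2HSV)
    m=cv2.inRange(hsv,(98,120,50),(118,255,255));x0,y0,x1,y1=box
    mm=np.zeros_like(m);mm[y0:y1,x0:x1]=m[y0:y1,x0:x1]
    k,_,st,ce=cv2.connectedComponentsWithStats(mm)
    for i in range(1,k):
        if st[i,4]>8: print(n,st[i],ce[i])
a=cv2.resize(t['frame'][235:345,315:415],(400,440),interpolation=cv2.INTER_CUBIC)
b=cv2.resize(t['frame'][205:290,95:235],(560//1*400//560,243),interpolation=cv2.INTER_CUBIC)
c=cv2.resize(s['frame'][280:385,215:355],(400,300),interpolation=cv2.INTER_CUBIC)
d=cv2.resize(s['frame'][140:245,240:310],(200,300),interpolation=cv2.INTER_CUBIC)
im=np.zeros((600,800,3),np.uint8);im[:440,:400]=a;im[:243,400:]=b;im[300:600,400:]=c
im[440:600,:107]=cv2.resize(d,(107,160))
cv2.imwrite('pics/comp.png',im[:,:,::-1])
E
```

```text
top [371 245  15   7  68] [378.04411765 247.85294118]
top [361 290  13   5  43] [367.20930233 291.97674419]
side [341 303   6  22 109] [343.68807339 312.85321101]
side [284 307   5  20  88] [286.13636364 316.35227273]
```

View pics/comp.png

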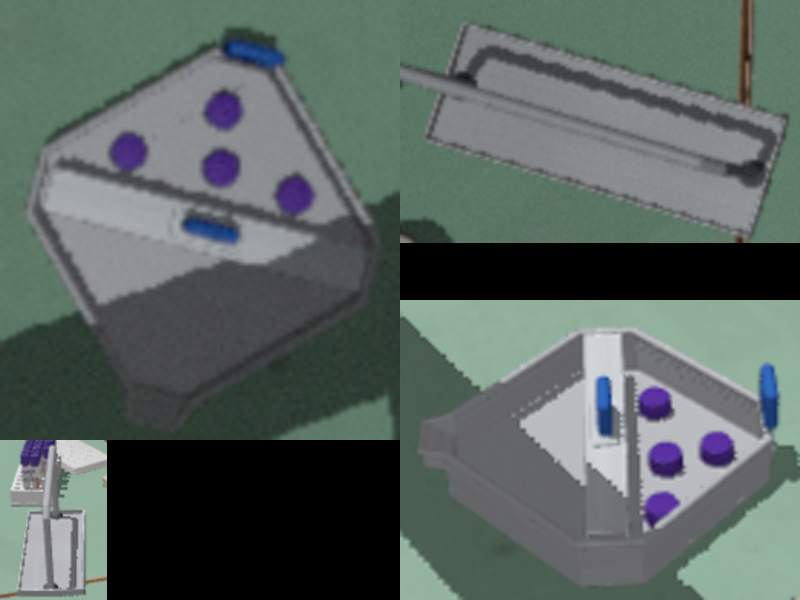

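Top crop: tray corners, spout (354,339) and divider tab are clear, with caps in the lug half. Pan corners are at (118,214), (230,246), (217,288) and (105,253), and the bar passes (112.5,236) and (165,251). Next I'll fit the poses.

```bash
cat > fit.py <<'E'
from h import *
from scipy.optimize import least_squares
t,s=load('top0'),load('side0')
def w(p,l):
    c,s_=np.cos(p[2]),np.sin(p[2]);return np.array([p[0]+c*l[0]-s_*l[1],p[1]+s_*l[0]+c*l[1],l[2]])
def tri(a,b):
    o1,d1=ray(t,*a);o2,d2=ray(s,*b);x=np.linalg.lstsq(np.c_[d1,-d2],o2-o1,rcond=None)[0]
    p,q=o1+d1*x[0],o2+d2*x[1];return (p+q)/2,np.linalg.norm(p-q)
def fit(obs,p0,extra=lambda p:[]):
    r=lambda p:np.concatenate([proj(c,w(p,l))-uv for c,l,uv in obs]+[np.array(extra(p))])
    f=least_squares(r,p0,loss='soft_l1');return f.x,r(f.x).reshape(-1) .round(1)
if __name__=='__main__':
    for n,a,b in(('lug',(378,247.8),(343.7,312.9)),('tab',(367.2,292),(286.1,316.4))): print(n,tri(a,b))
    C=lambda u,v:np.array([u/4+315,v/4+235]); S=lambda u,v:np.array([(u-400)/400*140+215,(v-300)/300*105+280])
    m=.001
    obs=[(t,(.1085,0,.057),(378,247.8)),(s,(.1085,0,.057),(343.7,312.9)),
     (t,(.02,.1075,.039),C(45,148)),(t,(-.02,.1075,.039),C(30,210)),(t,(.02,-.1075,.039),C(376,235)),(t,(-.02,-.1075,.039),C(363,290)),
     (s,(.02,.1075,.039),S(633,329)),(s,(-.02,.1075,.039),S(582,329)),(s,(-.02,-.1075,.0),S(582,583)),(s,(.02,-.1075,.0),S(643,583))]
    p,r=fit(obs,[.4,-.1,0]);print('tray',p,np.degrees(p[2]),r)
    D=[(t,(0,0,.053),(367.2,292)),(s,(0,0,.053),(286.1,316.4))]  # tab, z over tray floor 3
    q,d=tri((367.2,292),(286.1,316.4)); 
    R=lambda u,v:np.array([(u-400)/2.857+95,v/2.857+205])
    ob=[(t,(.055,.15,.012),R(467,25)),(t,(.055,-.15,.012),R(785,117)),(t,(-.055,-.15,.012),R(750,237)),(t,(-.055,.15,.012),R(428,137))]
    def ex(p):
        out=[]
        for uv in(R(450,89),R(600,131)):
            P=atz(t,*uv,.15)-np.array([p[0],p[1],0]); out.append(1000*(np.cos(p[2])*P[0]+np.sin(p[2])*P[1]))
        return out
    p,r=fit(ob,[.5,.25,-.2],ex);print('rail',p,np.degrees(p[2]),r)
    for y in(-.11,.11): print(y,proj(s,w(p,(0,y,.15))),proj(t,w(p,(0,y,.15))))
    # divider crown direction: far edge of crown and tab in top comp
    for a in((62,165),(212,230),(185,222),(238,236),(50,205),(290,268)): print(a,atz(t,*C(*a),.041).round(4))
E
python3 fit.py
```

```text
lug (array([ 0.54776556, -0.24073479,  0.05840926]), np.float64(0.001138028473370969))
tab (array([ 0.4406207 , -0.21468277,  0.05750611]), np.float64(0.001653029517342403))
tray [ 0.44378981 -0.21387884 -0.24856862] -14.24193265515113 [-0.1 -0.7  0.2  0.4 -0.5 -0.9 -0.8 -0.6  1.2 -0.3  0.5  1.8 -0.3 -1.3
 -1.6 -0.5 -0.5  1.2  0.5 -0.1]
rail [ 0.53828697  0.28328383 -0.27205541] -15.587626993023546 [-1.1 -0.8  1.4  0.   0.8  0.1 -1.2  1.7 -0.7  0.5]
-0.11 [269.40351648 181.71314997] [195.83241563 260.05502732]
0.11 [272.22804898 147.19588658] [100.44592693 232.30142571]
(62, 165) [ 0.4771 -0.1262  0.041 ]
(212, 230) [ 0.4382 -0.2186  0.041 ]
(185, 222) [ 0.4429 -0.202   0.041 ]
(238, 236) [ 0.4347 -0.2346  0.041 ]
(50, 205) [ 0.4525 -0.119   0.041 ]
(290, 268) [ 0.4155 -0.2666  0.041 ]
```

```bash
cat > plan.py <<'E'
from h import *
from scipy.spatial.transform import Rotation as R
import json
def down(yaw_y):  # tool z down, tool y at world angle yaw_y (deg)
    a=np.radians(yaw_y);y=np.array([np.cos(a),np.sin(a),0]);z=np.array([0,0,-1.]);return R.from_matrix(np.c_[np.cross(y,z),y,z])
def rows(wps,hand,start=None):
    """wps: list of (pos,Rot,n)"""
    o=robot.get_obs();p,q=(np.array(o['position']),R.from_quat(o['tool_rot'])) if start is None else start
    out=[]
    for P,Q,n in wps:
        p0,q0=p.copy(),q; rv=(q0.inv()*Q).as_rotvec()
        for i in range(1,n+1):
            tp=p0+(np.array(P)-p0)*i/n; tq=q0*R.from_rotvec(rv*i/n)
            tr=np.round(q.inv().apply(tp-p)*100,2)+0.; tw=np.round(np.degrees((q.inv()*tq).as_rotvec()),1)+0.
            out.append({"hand":hand,"travel":tr.tolist(),"twist":tw.tolist()})
            p=p+q.apply(tr/100); q=q*R.from_rotvec(np.radians(tw))
    for i in range(0,len(out),5): print(json.dumps(out[i:i+5]))
    return p,q
E
python3 - <<'E'
from plan import *
rows([((.4406,-.2145,.19),down(-14.2),14)],8.7)
E
```

```text
[{"hand": 8.7, "travel": [2.66, -2.18, 0.37], "twist": [0.0, 0.0, -4.4]}, {"hand": 8.7, "travel": [2.82, -1.98, 0.36], "twist": [0.0, 0.0, -4.3]}, {"hand": 8.7, "travel": [2.95, -1.75, 0.37], "twist": [0.0, 0.0, -4.4]}, {"hand": 8.7, "travel": [3.09, -1.53, 0.36], "twist": [0.0, 0.0, -4.4]}, {"hand": 8.7, "travel": [3.19, -1.28, 0.37], "twist": [0.0, 0.0, -4.4]}]
[{"hand": 8.7, "travel": [3.28, -1.03, 0.36], "twist": [0.0, 0.0, -4.3]}, {"hand": 8.7, "travel": [3.35, -0.79, 0.37], "twist": [0.0, 0.0, -4.4]}, {"hand": 8.7, "travel": [3.4, -0.53, 0.36], "twist": [0.0, -0.1, -4.4]}, {"hand": 8.7, "travel": [3.43, -0.26, 0.36], "twist": [0.0, 0.0, -4.3]}, {"hand": 8.7, "travel": [3.44, -0.01, 0.36], "twist": [-0.1, 0.0, -4.4]}]
[{"hand": 8.7, "travel": [3.43, 0.26, 0.36], "twist": [0.0, 0.0, -4.4]}, {"hand": 8.7, "travel": [3.4, 0.52, 0.36], "twist": [0.0, 0.0, -4.4]}, {"hand": 8.7, "travel": [3.35, 0.78, 0.36], "twist": [0.0, 0.0, -4.3]}, {"hand": 8.7, "travel": [3.28, 1.03, 0.36], "twist": [0.0, 0.0, -4.4]}]
```

move_arm(
  commands=[
    {"hand": 8.7, "travel": [2.66, -2.18, 0.37], "twist": [0, 0, -4.4]},
    {"hand": 8.7, "travel": [2.82, -1.98, 0.36], "twist": [0, 0, -4.3]},
    {"hand": 8.7, "travel": [2.95, -1.75, 0.37], "twist": [0, 0, -4.4]},
    {"hand": 8.7, "travel": [3.09, -1.53, 0.36], "twist": [0, 0, -4.4]},
    {"hand": 8.7, "travel": [3.19, -1.28, 0.37], "twist": [0, 0, -4.4]},
  ],
)

```text
time: 0.52
position: [0.2591, -0.4639, 0.2224]
tool_rot: [0.949, 0.315, 0.0, -0.001]
ft_force: [0.7, 0.0, 0.3]
grip_width: 0.0869
grip_force: 0.0
```

move_arm(
  commands=[
    {"hand": 8.7, "travel": [3.28, -1.03, 0.36], "twist": [0, 0, -4.3]},
    {"hand": 8.7, "travel": [3.35, -0.79, 0.37], "twist": [0, 0, -4.4]},
    {"hand": 8.7, "travel": [3.4, -0.53, 0.36], "twist": [0, -0.1, -4.4]},
    {"hand": 8.7, "travel": [3.43, -0.26, 0.36], "twist": [0, 0, -4.3]},
    {"hand": 8.7, "travel": [3.44, -0.01, 0.36], "twist": [-0.1, 0, -4.4]},
  ],
)

```text
time: 0.93
position: [0.3603, -0.3249, 0.2044]
tool_rot: [0.873, 0.489, -0.0, 0.001]
ft_force: [0.7, 0.1, -0.4]
grip_width: 0.0868
grip_force: 0.0
```

move_arm(
  commands=[
    {"hand": 8.7, "travel": [3.43, 0.26, 0.36], "twist": [0, 0, -4.4]},
    {"hand": 8.7, "travel": [3.4, 0.52, 0.36], "twist": [0, 0, -4.4]},
    {"hand": 8.7, "travel": [3.35, 0.78, 0.36], "twist": [0, 0, -4.3]},
    {"hand": 8.7, "travel": [3.28, 1.03, 0.36], "twist": [0, 0, -4.4]},
    {"hand": 8.7, "travel": [0, 0, 0], "twist": [0, 0, 0]},
  ],
)

```text
time: 1.35
position: [0.4422, -0.2101, 0.1893]
tool_rot: [0.787, 0.617, 0.0, -0.001]
ft_force: [0.8, -0.0, 0.7]
grip_width: 0.0873
grip_force: 0.0
```

```bash
python3 - <<'E'
from plan import *
o=robot.get_obs();print(o['position'],R.from_quat(o['tool_rot']).as_matrix().round(3).tolist(),o['q'],o['joint_velocities'].round(3))
c=snap('wrist','w1');print(proj(c,(.4406,-.2147,.071)),proj(c,(.549,-.2406,.073)))
E
```

```text
[ 0.4422021  -0.21009609  0.18927554] [[0.238, 0.971, -0.001], [0.971, -0.238, 0.001], [0.001, -0.001, -1.0]] [-6.72559878e-01  4.25185720e-01  1.82042925e+00  6.44018447e-04
  8.97077680e-01 -4.32783251e-01] [-0.081 -0.009 -0.003 -0.068 -0.     0.004]
[316.24947804 240.8041741 ] [481.24206342 240.84814947]
```

View pics/w1.png

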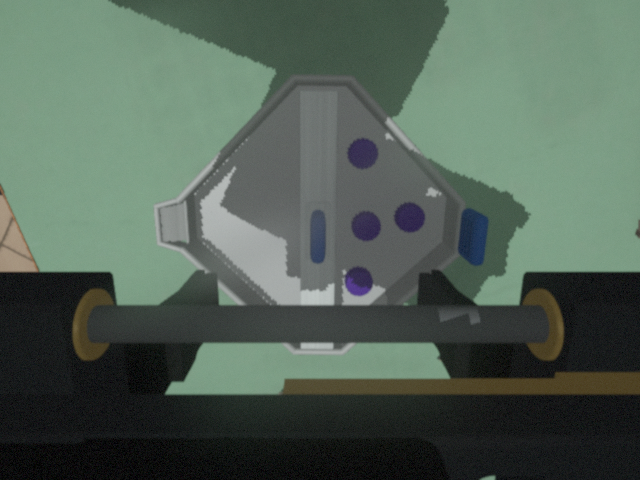

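The wrist view shows the tab at (318,237) against a predicted (316,241), so the fit holds to 1–3 mm. I'll descend and grip.

```bash
python3 - <<'E'
from plan import *
D=down(-14.2)
rows([((.4415,-.215,.09),D,4),((.4415,-.215,.066),D,2)],4)
E
```

```text
[{"hand": 4, "travel": [-0.06, 0.02, 2.49], "twist": [0.0, 0.0, 0.1]}, {"hand": 4, "travel": [-0.06, 0.03, 2.48], "twist": [0.0, 0.0, 0.1]}, {"hand": 4, "travel": [-0.06, 0.02, 2.49], "twist": [0.0, 0.0, 0.0]}, {"hand": 4, "travel": [-0.06, 0.02, 2.49], "twist": [0.0, 0.1, 0.1]}, {"hand": 4, "travel": [0.0, 0.0, 1.2], "twist": [0.0, 0.0, 0.0]}]
[{"hand": 4, "travel": [0.0, 0.0, 1.2], "twist": [0.0, 0.0, 0.0]}]
```

move_arm(
  commands=[
    {"hand": 4, "travel": [0, 0.05, 2.5], "twist": [0, 0, 0]},
    {"hand": 4, "travel": [0, 0.05, 2.5], "twist": [0, 0, 0]},
    {"hand": 4, "travel": [0, 0, 2.5], "twist": [0, 0, 0]},
    {"hand": 4, "travel": [0, 0, 2.5], "twist": [0, 0, 0]},
    {"hand": 4, "travel": [0, 0, 0], "twist": [0, 0, 0]},
  ],
)

```text
time: 1.82
position: [0.4389, -0.2151, 0.0865]
tool_rot: [0.79, 0.613, -0.002, -0.003]
ft_force: [0.2, -0.2, -0.2]
grip_width: 0.0614
grip_force: 0.0
```

move_arm(
  commands=[
    {"hand": 4, "travel": [0, 0, 1.2], "twist": [0, 0, 0]},
    {"hand": 4, "travel": [0, 0, 1.2], "twist": [0, 0, 0]},
    {"hand": 4, "travel": [0, 0, 0], "twist": [0, 0, 0]},
    {"hand": 4, "travel": [0, 0, 0], "twist": [0, 0, 0]},
  ],
)

```text
time: 2.15
position: [0.4414, -0.2165, 0.0667]
tool_rot: [0.789, 0.614, -0.001, 0.001]
ft_force: [0.4, -0.8, 0.4]
grip_width: 0.0415
grip_force: 0.0
```

move_arm(
  commands=[
    {"hand": 0.5, "travel": [0, 0, 0], "twist": [0, 0, 0]},
    {"hand": 0.5, "travel": [0, 0, 0], "twist": [0, 0, 0]},
    {"hand": 0.5, "travel": [0, 0, 0], "twist": [0, 0, 0]},
    {"hand": 0.5, "travel": [0, 0, 0], "twist": [0, 0, 0]},
    {"hand": 0.5, "travel": [0, 0, 0], "twist": [0, 0, 0]},
  ],
  force=25,
)

```text
time: 2.57
position: [0.4418, -0.2159, 0.0666]
tool_rot: [0.789, 0.614, -0.001, 0.001]
ft_force: [-0.4, 0.2, -0.6]
grip_width: 0.0143
grip_force: 0.0
```

move_arm(
  commands=[
    {"hand": 0.5, "travel": [0, 0, 0], "twist": [0, 0, 0]},
    {"hand": 0.5, "travel": [0, 0, 0], "twist": [0, 0, 0]},
    {"hand": 0.5, "travel": [0, 0, 0], "twist": [0, 0, 0]},
  ],
)

```text
time: 2.82
position: [0.4416, -0.2156, 0.0662]
tool_rot: [0.789, 0.614, -0.001, 0.001]
ft_force: [-0.5, 0.5, 2.0]
grip_width: 0.0098
grip_force: 25.0
```

move_arm(
  commands=[
    {"hand": 0.5, "travel": [0, 0, -0.5], "twist": [0, 0, 0]},
    {"hand": 0.5, "travel": [0, 0, -1], "twist": [0, 0, 0]},
    {"hand": 0.5, "travel": [0, 0, -1.5], "twist": [0, 0, 0]},
    {"hand": 0.5, "travel": [0, 0, -2], "twist": [0, 0, 0]},
    {"hand": 0.5, "travel": [0, 0, -2.5], "twist": [0, 0, 0]},
  ],
)

```text
time: 3.23
position: [0.4408, -0.215, 0.1415]
tool_rot: [0.789, 0.614, -0.001, -0.0]
ft_force: [0.0, -0.3, -0.9]
grip_width: 0.0098
grip_force: 25.0
```

move_arm(
  commands=[
    {"hand": 0.5, "travel": [0, 0, -3], "twist": [0, 0, 0]},
    {"hand": 0.5, "travel": [0, 0, -3], "twist": [0, 0, 0]},
    {"hand": 0.5, "travel": [0, 0, -3], "twist": [0, 0, 0]},
    {"hand": 0.5, "travel": [0, 0, -2.5], "twist": [0, 0, 0]},
    {"hand": 0.5, "travel": [0, 0, 0], "twist": [0, 0, 0]},
  ],
)

```text
time: 3.65
position: [0.444, -0.217, 0.2618]
tool_rot: [0.789, 0.614, 0.001, 0.007]
ft_force: [0.8, -1.2, -1.7]
grip_width: 0.0096
grip_force: 25.0
```

```bash
python3 - <<'E'
from plan import *
from fit import w
o=robot.get_obs();print(o['position'],o['grip_width'],o['grip_force'],o['ft_force'],o['q'])
rows([(np.array([.5383,.2833,.255]),down(-15.6),19)],0.5)
snap('top','top2')
E
```

```text
[ 0.44396162 -0.21702001  0.26182168] 0.009625696036748087 24.988789062481374 [ 0.7504695  -1.22160514 -1.74980919] [-6.80328207e-01  3.19622843e-01  1.73722185e+00 -1.71129639e-03
  1.07133336e+00 -4.31922047e-01]
[{"hand": 0.5, "travel": [2.67, -0.16, 0.02], "twist": [0.0, 0.0, 0.1]}, {"hand": 0.5, "travel": [2.68, -0.17, 0.01], "twist": [0.1, 0.0, 0.0]}, {"hand": 0.5, "travel": [2.67, -0.17, 0.02], "twist": [0.0, 0.1, 0.1]}, {"hand": 0.5, "travel": [2.68, -0.18, 0.02], "twist": [0.0, 0.0, 0.1]}, {"hand": 0.5, "travel": [2.67, -0.17, 0.02], "twist": [0.1, 0.0, 0.1]}]
[{"hand": 0.5, "travel": [2.68, -0.19, 0.02], "twist": [0.0, 0.0, 0.0]}, {"hand": 0.5, "travel": [2.67, -0.18, 0.02], "twist": [0.0, 0.0, 0.1]}, {"hand": 0.5, "travel": [2.67, -0.19, 0.02], "twist": [0.1, 0.1, 0.1]}, {"hand": 0.5, "travel": [2.68, -0.19, 0.02], "twist": [0.0, 0.0, 0.1]}, {"hand": 0.5, "travel": [2.67, -0.2, 0.03], "twist": [0.1, 0.0, 0.0]}]
[{"hand": 0.5, "travel": [2.67, -0.19, 0.03], "twist": [0.0, 0.0, 0.1]}, {"hand": 0.5, "travel": [2.67, -0.2, 0.02], "twist": [0.0, 0.0, 0.1]}, {"hand": 0.5, "travel": [2.67, -0.21, 0.03], "twist": [0.1, 0.1, 0.1]}, {"hand": 0.5, "travel": [2.68, -0.21, 0.03], "twist": [0.0, 0.0, 0.0]}, {"hand": 0.5, "travel": [2.67, -0.21, 0.03], "twist": [0.0, 0.0, 0.1]}]
[{"hand": 0.5, "travel": [2.67, -0.22, 0.03], "twist": [0.1, 0.0, 0.1]}, {"hand": 0.5, "travel": [2.67, -0.22, 0.03], "twist": [0.0, 0.1, 0.1]}, {"hand": 0.5, "travel": [2.67, -0.22, 0.04], "twist": [0.0, 0.0, 0.0]}, {"hand": 0.5, "travel": [2.67, -0.23, 0.03], "twist": [0.1, 0.0, 0.1]}]
```

move_arm(
  commands=[
    {"hand": 0.5, "travel": [1.5, -0.1, 0], "twist": [0, 0, 0]},
    {"hand": 0.5, "travel": [2.5, -0.2, 0], "twist": [0, 0, 0.1]},
    {"hand": 0.5, "travel": [2.8, -0.2, 0], "twist": [0, 0, 0.1]},
    {"hand": 0.5, "travel": [2.8, -0.2, 0], "twist": [0, 0, 0.1]},
    {"hand": 0.5, "travel": [2.8, -0.2, 0], "twist": [0, 0, 0.1]},
  ],
)

```text
time: 4.12
position: [0.4623, -0.0914, 0.2544]
tool_rot: [0.792, 0.611, -0.001, -0.001]
ft_force: [0.5, -0.2, -2.2]
grip_width: 0.0095
grip_force: 25.0
```

move_arm(
  commands=[
    {"hand": 0.5, "travel": [2.8, -0.2, 0], "twist": [0, 0, 0.1]},
    {"hand": 0.5, "travel": [2.8, -0.2, 0], "twist": [0, 0, 0.1]},
    {"hand": 0.5, "travel": [2.8, -0.2, 0], "twist": [0, 0, 0.1]},
    {"hand": 0.5, "travel": [2.8, -0.2, 0], "twist": [0, 0, 0.1]},
    {"hand": 0.5, "travel": [2.8, -0.2, 0], "twist": [0, 0, 0.1]},
  ],
)

```text
time: 4.53
position: [0.4883, 0.0465, 0.2541]
tool_rot: [0.794, 0.608, -0.002, -0.0]
ft_force: [0.6, -1.4, -1.4]
grip_width: 0.0097
grip_force: 25.0
```

move_arm(
  commands=[
    {"hand": 0.5, "travel": [2.8, -0.2, 0], "twist": [0, 0, 0.1]},
    {"hand": 0.5, "travel": [2.8, -0.2, 0], "twist": [0, 0, 0.1]},
    {"hand": 0.5, "travel": [2.8, -0.2, 0], "twist": [0, 0, 0.1]},
    {"hand": 0.5, "travel": [2.8, -0.2, 0], "twist": [0, 0, 0.1]},
    {"hand": 0.5, "travel": [2.8, -0.2, 0], "twist": [0, 0, 0]},
  ],
)

```text
time: 4.95
position: [0.5156, 0.1838, 0.2535]
tool_rot: [0.796, 0.605, -0.002, 0.0]
ft_force: [0.1, 0.2, -2.0]
grip_width: 0.0097
grip_force: 25.0
```

move_arm(
  commands=[
    {"hand": 0.5, "travel": [2.8, -0.2, 0], "twist": [0, 0, 0.1]},
    {"hand": 0.5, "travel": [2.5, -0.2, 0], "twist": [0, 0, 0]},
    {"hand": 0.5, "travel": [1.5, -0.1, 0], "twist": [0, 0, 0]},
    {"hand": 0.5, "travel": [0, 0, 0], "twist": [0, 0, 0]},
    {"hand": 0.5, "travel": [0, 0, 0], "twist": [0, 0, 0]},
  ],
)

```text
time: 5.37
position: [0.5294, 0.2493, 0.2538]
tool_rot: [0.796, 0.605, -0.002, 0.001]
ft_force: [0.8, 0.2, -2.3]
grip_width: 0.0097
grip_force: 25.0
```

```bash
python3 - <<'E'
from plan import *
o=robot.get_obs();print(o['position'],R.from_quat(o['tool_rot']).as_matrix().round(3).tolist(),o['ft_force'],o['q'].round(2))
s=snap('side','side3');t=snap('top','top3');w=snap('wrist','w3')
p=np.array([.5383,.2833]);a=np.radians(-15.6)
for c in(s,t,w): print([proj(c,(p[0]-np.sin(a)*y,p[1]+np.cos(a)*y,.15)).round(1).tolist() for y in(-.121,.121)])
im=np.zeros((600,800,3),np.uint8)
im[:300,:400]=cv2.resize(s['frame'][120:255,195:375],(400,300),interpolation=cv2.INTER_CUBIC)
im[:300,400:]=cv2.resize(t['frame'][185:305,80:240],(400,300),interpolation=cv2.INTER_CUBIC)
im[300:,:400]=cv2.resize(w['frame'],(400,300))
im[300:,400:]=cv2.resize(t['frame'][230:350,300:460],(400,300),interpolation=cv2.INTER_CUBIC)
cv2.imwrite('pics/c3.png',im[:,:,::-1])
E
```

```text
[0.52943159 0.24932258 0.25379694] [[0.267, 0.964, -0.003], [0.964, -0.267, -0.004], [-0.004, -0.001, -1.0]] [ 0.79445603  0.17151722 -2.30560568] [ 0.25  0.46  1.52 -0.    1.17  0.52]
[[269.2, 183.7], [272.4, 145.7]]
[[200.6, 261.4], [95.7, 230.9]]
[[315.4, 355.5], [314.7, -40.6]]
```

View pics/c3.png

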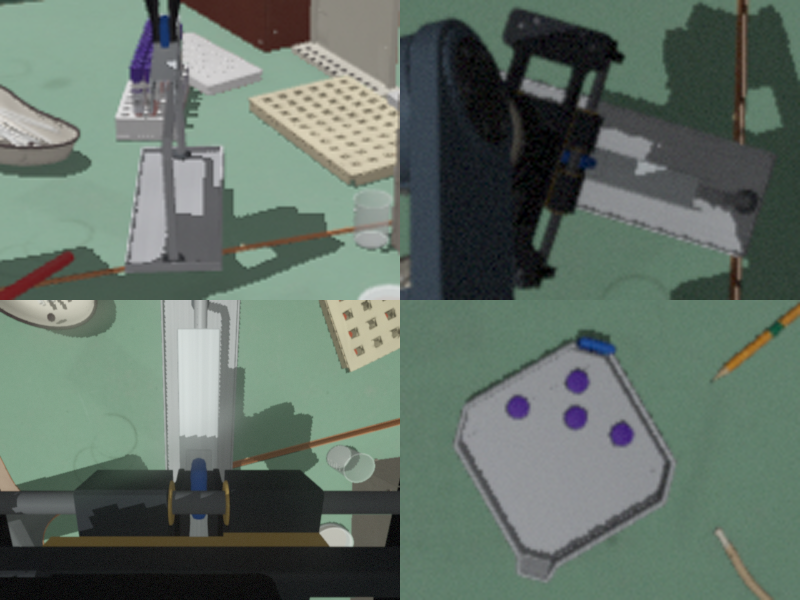

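The divider is held level and aligned over the rail. In the wrist view the bar emerges beyond it at about full-resolution (320,21). All four caps are still in the lug half. Next I'll measure the bar offset from intensity profiles.

```bash
python3 - <<'E'
from plan import *
w=load('w3');g=cv2.cvtColor(w['frame'],cv2.COLOR_RGB2GRAY)
for v in(3,12,21,30,38): print(v,g[v-1:v+2,296:346:1].mean(0).astype(int).tolist())
print('crown');
for v in(60,120,180): print(v,g[v-1:v+2,272:362:2].mean(0).astype(int).tolist())
s=load('side0');g=cv2.cvtColor(s['frame'],cv2.COLOR_RGB2GRAY)
print('side')
for v in(155,163,171,179): print(v,g[v,258:290].tolist())
print(w['obs']['position'])
for v in (21,120): print([atz(w,u,v,.15).round(4).tolist() for u in(310,320)])
print([atz(s,u,171,.15).round(4).tolist() for u in(270,275)])
E
```

```text
3 [188, 187, 187, 188, 187, 184, 183, 184, 184, 174, 139, 111, 110, 113, 124, 140, 151, 158, 163, 167, 170, 174, 180, 184, 186, 184, 176, 169, 162, 159, 155, 151, 144, 133, 122, 105, 86, 80, 92, 115, 127, 135, 157, 158, 152, 150, 150, 168, 174, 174]
12 [189, 187, 188, 188, 187, 186, 184, 185, 185, 184, 182, 174, 147, 121, 124, 140, 153, 160, 164, 165, 171, 175, 182, 186, 187, 185, 178, 169, 163, 159, 156, 151, 143, 135, 121, 104, 96, 102, 111, 112, 115, 114, 114, 115, 114, 113, 113, 114, 114, 116]
21 [189, 188, 188, 189, 188, 185, 184, 183, 184, 185, 185, 186, 186, 180, 161, 150, 155, 160, 165, 170, 171, 177, 183, 187, 187, 184, 177, 168, 164, 161, 155, 151, 142, 133, 124, 138, 170, 180, 182, 181, 182, 182, 182, 181, 179, 179, 174, 172, 174, 179]
30 [188, 187, 187, 187, 187, 186, 184, 184, 185, 184, 185, 185, 186, 181, 161, 152, 154, 160, 166, 170, 173, 178, 185, 189, 189, 186, 178, 169, 163, 160, 155, 151, 142, 133, 128, 147, 173, 180, 182, 182, 183, 182, 181, 181, 181, 181, 182, 182, 184, 183]
38 [188, 189, 187, 188, 187, 185, 183, 185, 185, 185, 185, 185, 186, 181, 163, 152, 155, 
[... 982 characters left out ...]
3, 206, 213, 215, 216, 216, 216, 215]
163 [129, 127, 114, 131, 144, 141, 141, 144, 136, 129, 128, 128, 173, 187, 180, 158, 117, 104, 104, 105, 103, 92, 87, 88, 88, 88, 140, 153, 160, 162, 162, 162]
171 [105, 126, 133, 129, 125, 119, 103, 120, 129, 126, 122, 172, 186, 181, 164, 121, 108, 108, 105, 98, 90, 89, 89, 90, 90, 89, 153, 166, 167, 166, 167, 167]
179 [143, 143, 143, 144, 144, 143, 143, 144, 142, 143, 172, 185, 183, 170, 133, 132, 123, 110, 106, 104, 150, 165, 166, 166, 166, 166, 166, 166, 166, 166, 166, 166]
[0.52960371 0.24820531 0.25429987]
[[0.5601, 0.3715, 0.15], [0.5655, 0.37, 0.15]]
[[0.5455, 0.3201, 0.15], [0.5512, 0.3185, 0.15]]
[[0.5247, 0.2374, 0.15], [0.5367, 0.2333, 0.15]]
```

```bash
python3 - <<'E'
from plan import *
w=load('w3');o=w['obs'];Q=R.from_quat(o['tool_rot']);z=o['position'][2]
for n,u,v,h in(('bar',320.3,21,.15),('bar',320.2,38,.15),('crown',317.8,60,z-.0252),('crown',317.4,180,z-.0252),('crownedgeL',286,120,z-.0252),('edgeR',349,120,z-.0252)):
    print(n,(Q.inv().apply(atz(w,u,v,h)-o['position'])*1000).round(1))
o=robot.get_obs();print(o['position'],Q.inv().apply(np.array([.5411,.2825,.25])-o['position'])*1000)
E
```

```text
bar [127.4   2.1 103.8]
bar [118.6   2.  103.8]
crown [95.1  0.7 24.8]
crown [48.2  0.6 25. ]
crownedgeL [ 72.5 -12.2  24.9]
edgeR [72.5 13.4 24.9]
[0.5298329  0.2480529  0.25456432] [36.22706113  1.57127391  4.4175345 ]
```

move_arm(
  commands=[
    {"hand": 0.5, "travel": [1.5, 0.08, 0], "twist": [0, 0, 0]},
    {"hand": 0.5, "travel": [1.5, 0.07, 0], "twist": [0, 0, 0]},
    {"hand": 0.5, "travel": [0.4, 0, 0], "twist": [0, 0, 0]},
    {"hand": 0.5, "travel": [0, 0, 0], "twist": [0, 0, 0]},
    {"hand": 0.5, "travel": [0, 0, 0], "twist": [0, 0, 0]},
  ],
)

```text
time: 5.93
position: [0.5406, 0.2807, 0.2549]
tool_rot: [0.797, 0.604, -0.001, 0.001]
ft_force: [-0.1, 0.0, 0.0]
grip_width: 0.0099
grip_force: 25.0
```

```bash
python3 - <<'E'
from plan import *
w=snap('wrist','w4');o=w['obs'];Q=R.from_quat(o['tool_rot']);z=o['position'][2];print(o['position'])
g=cv2.cvtColor(w['frame'],cv2.COLOR_RGB2GRAY)
for v in (1,3): print(g[v,296:346].tolist())
E
```

```text
[0.54062084 0.28072676 0.254864  ]
[148, 149, 149, 149, 150, 148, 149, 147, 147, 147, 148, 145, 142, 138, 142, 148, 149, 151, 151, 150, 151, 153, 150, 148, 145, 142, 137, 135, 131, 123, 114, 113, 132, 143, 146, 147, 147, 149, 148, 148, 148, 148, 148, 150, 149, 148, 147, 148, 144, 148]
[148, 150, 148, 150, 149, 149, 148, 146, 149, 148, 148, 143, 138, 137, 141, 147, 149, 150, 152, 152, 153, 150, 149, 147, 143, 142, 138, 135, 131, 121, 113, 112, 125, 139, 148, 147, 147, 148, 148, 148, 148, 149, 149, 149, 147, 148, 148, 147, 149, 149]
```

The bar is now centred under the crown to about 0.5 mm. I'll lower the divider.

move_arm(
  commands=[
    {"hand": 0.5, "travel": [0, 0, 1.5], "twist": [0, 0, 0]},
    {"hand": 0.5, "travel": [0, 0, 1.5], "twist": [0, 0, 0]},
    {"hand": 0.5, "travel": [0, 0, 1.5], "twist": [0, 0, 0]},
    {"hand": 0.5, "travel": [0, 0, 1], "twist": [0, 0, 0]},
    {"hand": 0.5, "travel": [0, 0, 0], "twist": [0, 0, 0]},
  ],
)

```text
time: 6.4
position: [0.5392, 0.2804, 0.1976]
tool_rot: [0.797, 0.604, -0.003, 0.0]
ft_force: [0.0, -0.3, -0.4]
grip_width: 0.01
grip_force: 25.0
```

move_arm(
  commands=[
    {"hand": 0.5, "travel": [0, 0, 0.8], "twist": [0, 0, 0]},
    {"hand": 0.5, "travel": [0, 0, 0.4], "twist": [0, 0, 0]},
    {"hand": 0.5, "travel": [0, 0, 0.2], "twist": [0, 0, 0]},
    {"hand": 0.5, "travel": [0, 0, 0], "twist": [0, 0, 0]},
    {"hand": 0.5, "travel": [0, 0, 0], "twist": [0, 0, 0]},
  ],
)

```text
time: 6.82
position: [0.5413, 0.2818, 0.1864]
tool_rot: [0.797, 0.605, -0.0, 0.001]
ft_force: [0.8, -0.2, -2.3]
grip_width: 0.0097
grip_force: 25.0
```

move_arm(
  commands=[
    {"hand": 0.5, "travel": [0, 0, 0.2], "twist": [0, 0, 0]},
    {"hand": 0.5, "travel": [0, 0, 0], "twist": [0, 0, 0]},
    {"hand": 0.5, "travel": [0, 0, 0], "twist": [0, 0, 0]},
  ],
)

```text
time: 7.07
position: [0.541, 0.2817, 0.1841]
tool_rot: [0.797, 0.605, -0.0, 0.001]
ft_force: [0.4, 0.3, -1.8]
grip_width: 0.0099
grip_force: 25.0
```

move_arm(
  commands=[
    {"hand": 0.5, "travel": [0, 0, 0.15], "twist": [0, 0, 0]},
    {"hand": 0.5, "travel": [0, 0, 0], "twist": [0, 0, 0]},
    {"hand": 0.5, "travel": [0, 0, 0], "twist": [0, 0, 0]},
  ],
)

```text
time: 7.32
position: [0.5413, 0.2818, 0.1832]
tool_rot: [0.797, 0.605, -0.0, 0.001]
ft_force: [0.1, 0.1, 2.4]
grip_width: 0.0097
grip_force: 25.0
```

Contact at +2.4 N and z 0.183, as predicted. I'll release and rise.

move_arm(
  commands=[
    {"hand": 1.3, "travel": [0, 0, 0], "twist": [0, 0, 0]},
    {"hand": 1.8, "travel": [0, 0, 0], "twist": [0, 0, 0]},
    {"hand": 2.5, "travel": [0, 0, 0], "twist": [0, 0, 0]},
    {"hand": 4, "travel": [0, 0, 0], "twist": [0, 0, 0]},
    {"hand": 4, "travel": [0, 0, 0], "twist": [0, 0, 0]},
  ],
)

```text
time: 7.73
position: [0.541, 0.2816, 0.1823]
tool_rot: [0.797, 0.605, -0.001, 0.001]
ft_force: [-0.3, 0.4, 0.3]
grip_width: 0.0307
grip_force: 0.0
```

move_arm(
  commands=[
    {"hand": 4, "travel": [0, 0, 0], "twist": [0, 0, 0]},
    {"hand": 4, "travel": [0, 0, -0.5], "twist": [0, 0, 0]},
    {"hand": 4, "travel": [0, 0, -1.5], "twist": [0, 0, 0]},
    {"hand": 4, "travel": [0, 0, -2.5], "twist": [0, 0, 0]},
    {"hand": 4, "travel": [0, 0, -2.5], "twist": [0, 0, 0]},
  ],
)

```text
time: 8.15
position: [0.5403, 0.2816, 0.2527]
tool_rot: [0.797, 0.605, -0.002, 0.001]
ft_force: [0.2, -0.1, 0.3]
grip_width: 0.0398
grip_force: 0.0
```

```bash
python3 - <<'E'
from plan import *
s=snap('side','side5');t=snap('top','top5')
im=np.zeros((600,800,3),np.uint8)
im[:300,:400]=cv2.resize(s['frame'][120:255,195:375],(400,300),interpolation=cv2.INTER_CUBIC)
im[:300,400:]=cv2.resize(load('top2')['frame'][230:350,300:460],(400,300),interpolation=cv2.INTER_CUBIC)
im[300:,:400]=cv2.resize(s['frame'][270:390,210:370],(400,300),interpolation=cv2.INTER_CUBIC)
im[300:,400:]=cv2.resize(t['frame'][230:350,300:460],(400,300),interpolation=cv2.INTER_CUBIC)
cv2.imwrite('pics/c5.png',im[:,:,::-1])
for c,n in((t,'top'),(s,'side')):
    x0,y0,x1,y1=(310,230,420,350) if n=='top' else (215,280,360,385)
    m=cv2.inRange(cv2.cvtColor(c['frame'],cv2.COLOR_RGB2HSV),(98,120,50),(118,255,255))[y0:y1,x0:x1]
    k,_,st,ce=cv2.connectedComponentsWithStats(m);print(n,[(ce[i]+[x0,y0]).round(1).tolist() for i in range(1,k) if st[i,4]>8])
E
```

```text
top [[378.1, 247.9]]
side [[343.7, 312.8]]
```

View pics/c5.png

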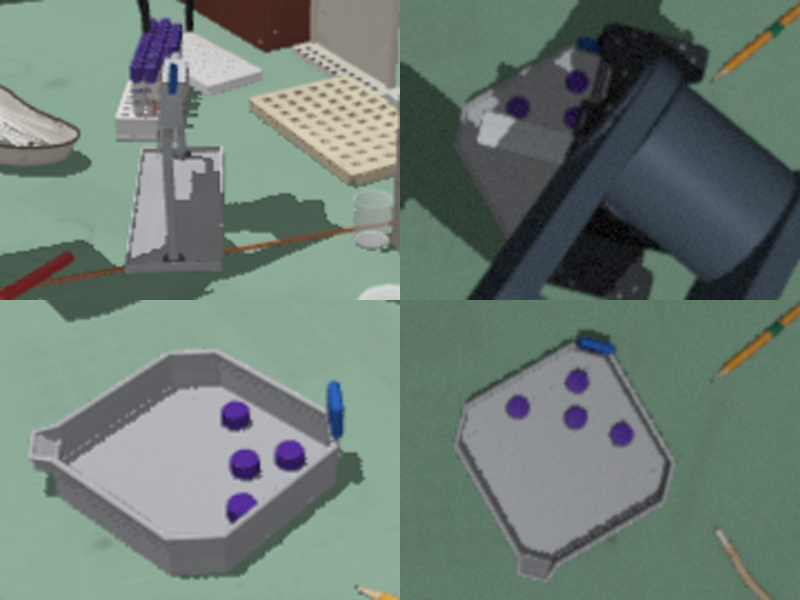

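The divider hangs astride the bar, the tray is unmoved and the caps are in place. Next I'll move to the lug.

```bash
python3 - <<'E'
from plan import *
D=down(-14.2)
rows([((.5425,.02,.252),down(-15),8),((.548,-.2407,.13),D,10),],4)
E
```

```text
[{"hand": 4, "travel": [-3.17, 0.87, 0.07], "twist": [0.1, 0.0, -0.1]}, {"hand": 4, "travel": [-3.17, 0.86, 0.06], "twist": [0.0, 0.0, 0.0]}, {"hand": 4, "travel": [-3.17, 0.86, 0.06], "twist": [0.1, -0.1, -0.1]}, {"hand": 4, "travel": [-3.17, 0.85, 0.07], "twist": [0.1, 0.0, -0.1]}, {"hand": 4, "travel": [-3.17, 0.85, 0.07], "twist": [0.0, 0.0, -0.1]}]
[{"hand": 4, "travel": [-3.18, 0.85, 0.06], "twist": [0.1, 0.0, 0.0]}, {"hand": 4, "travel": [-3.17, 0.84, 0.07], "twist": [0.1, -0.1, -0.1]}, {"hand": 4, "travel": [-3.18, 0.84, 0.07], "twist": [0.0, 0.0, -0.1]}, {"hand": 4, "travel": [-2.5, 0.73, 1.22], "twist": [0.0, 0.0, -0.1]}, {"hand": 4, "travel": [-2.51, 0.72, 1.22], "twist": [0.0, 0.0, -0.1]}]
[{"hand": 4, "travel": [-2.5, 0.72, 1.22], "twist": [0.0, 0.0, 0.0]}, {"hand": 4, "travel": [-2.51, 0.72, 1.22], "twist": [0.0, 0.0, -0.1]}, {"hand": 4, "travel": [-2.51, 0.71, 1.22], "twist": [0.0, 0.0, -0.1]}, {"hand": 4, "travel": [-2.51, 0.71, 1.22], "twist": [0.0, 0.0, -0.1]}, {"hand": 4, "travel": [-2.51, 0.71, 1.22], "twist": [0.0, 0.0, -0.1]}]
[{"hand": 4, "travel": [-2.51, 0.7, 1.22], "twist": [0.0, 0.0, 0.0]}, {"hand": 4, "travel": [-2.51, 0.7, 1.22], "twist": [0.0, 0.0, -0.1]}, {"hand": 4, "travel": [-2.51, 0.69, 1.22], "twist": [0.0, 0.0, -0.1]}]
```

move_arm(
  commands=[
    {"hand": 4, "travel": [-3.2, 0.87, 0], "twist": [0, 0, -0.1]},
    {"hand": 4, "travel": [-3.2, 0.87, 0], "twist": [0, 0, -0.1]},
    {"hand": 4, "travel": [-3.2, 0.86, 0], "twist": [0, 0, -0.1]},
    {"hand": 4, "travel": [-3.2, 0.86, 0], "twist": [0, 0, -0.1]},
    {"hand": 4, "travel": [-3.2, 0.85, 0], "twist": [0, 0, -0.1]},
  ],
)

```text
time: 8.67
position: [0.5393, 0.1148, 0.2524]
tool_rot: [0.794, 0.608, -0.001, 0.001]
ft_force: [0.6, 0.4, -0.0]
grip_width: 0.0403
grip_force: 0.0
```

move_arm(
  commands=[
    {"hand": 4, "travel": [-3.2, 0.85, 0], "twist": [0, 0, -0.1]},
    {"hand": 4, "travel": [-3.2, 0.84, 0], "twist": [0, 0, 0]},
    {"hand": 4, "travel": [-3.2, 0.84, 0], "twist": [0, 0, 0]},
    {"hand": 4, "travel": [-2.5, 0.73, 1.2], "twist": [0, 0, -0.1]},
    {"hand": 4, "travel": [-2.5, 0.72, 1.2], "twist": [0, 0, -0.1]},
  ],
)

```text
time: 9.08
position: [0.5408, -0.0371, 0.2293]
tool_rot: [0.793, 0.61, -0.0, 0.002]
ft_force: [-0.3, -0.2, -0.5]
grip_width: 0.0399
grip_force: 0.0
```

move_arm(
  commands=[
    {"hand": 4, "travel": [-2.5, 0.72, 1.2], "twist": [0, 0, -0.1]},
    {"hand": 4, "travel": [-2.5, 0.72, 1.2], "twist": [0, 0, -0.1]},
    {"hand": 4, "travel": [-2.5, 0.71, 1.2], "twist": [0, 0, -0.1]},
    {"hand": 4, "travel": [-2.5, 0.71, 1.2], "twist": [0, 0, -0.1]},
    {"hand": 4, "travel": [-2.5, 0.71, 1.2], "twist": [0, 0, -0.1]},
  ],
)

```text
time: 9.5
position: [0.5432, -0.1665, 0.1685]
tool_rot: [0.79, 0.614, -0.001, 0.001]
ft_force: [0.0, -0.5, 0.4]
grip_width: 0.0401
grip_force: 0.0
```

move_arm(
  commands=[
    {"hand": 4, "travel": [-2.5, 0.7, 1.2], "twist": [0, 0, 0]},
    {"hand": 4, "travel": [-2.5, 0.7, 1.2], "twist": [0, 0, 0]},
    {"hand": 4, "travel": [-2, 0.7, 1.2], "twist": [0, 0, 0]},
    {"hand": 4, "travel": [0, 0, 0], "twist": [0, 0, 0]},
    {"hand": 4, "travel": [0, 0, 0], "twist": [0, 0, 0]},
  ],
)

```text
time: 9.92
position: [0.546, -0.2391, 0.1324]
tool_rot: [0.79, 0.613, -0.001, -0.0]
ft_force: [-0.7, -0.4, 0.3]
grip_width: 0.04
grip_force: 0.0
```

```bash
python3 - <<'E'
from plan import *
o=robot.get_obs();w=snap('wrist','w6');print(o['position'])
o=w['obs'];print(proj(w,(.548,-.2407,.073)))
x0,y0=200,100
m=cv2.inRange(cv2.cvtColor(w['frame'],cv2.COLOR_RGB2HSV),(98,100,40),(122,255,255))[y0:400,x0:440]
k,_,st,ce=cv2.connectedComponentsWithStats(m);print([(st[i].tolist(),(ce[i]+[x0,y0]).round(1).tolist()) for i in range(1,k) if st[i,4]>30])
rows([((.548,-.2407,.085),down(-14.2),3),((.548,-.2407,.064),down(-14.2),2)],4)
E
```

```text
[ 0.54596854 -0.23911572  0.13242237]
[321.03417017 263.65287573]
[([113, 124, 19, 69, 1130], [322.4, 259.4])]
[{"hand": 4, "travel": [-0.07, 0.08, 1.6], "twist": [0.0, 0.0, -0.1]}, {"hand": 4, "travel": [-0.06, 0.09, 1.6], "twist": [0.0, 0.0, 0.0]}, {"hand": 4, "travel": [-0.07, 0.08, 1.6], "twist": [-0.1, 0.1, -0.1]}, {"hand": 4, "travel": [0.0, 0.0, 1.05], "twist": [0.0, 0.0, 0.0]}, {"hand": 4, "travel": [0.0, 0.0, 1.05], "twist": [0.0, 0.0, 0.0]}]
```

View pics/w6.png

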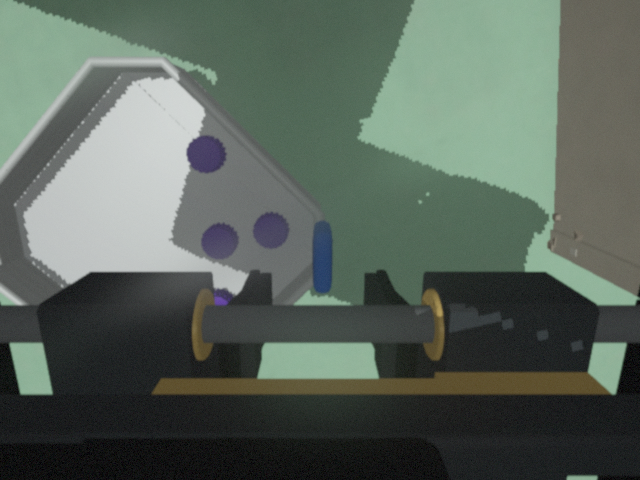

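The lug is centred between the fingers, at (322,259) against a predicted (321,264). Before descending I'll check clearance to the case on the right.

```bash
python3 - <<'E'
from h import *
s=load('side0');t=load('top0');w=load('w6')
print(atz(s,432,327,0),atz(s,560,300,0),atz(s,375,235,0),atz(t,402,187,0),atz(w,555,250,0),atz(w,560,50,0))
c=atz(s,432,327,0)
for z in(.1,.15,.2): print(z,proj(s,(c[0],c[1],z)))
E
```

```text
[ 0.72660158 -0.2727639   0.        ] [ 1.02742028 -0.28190747  0.        ] [0.75785191 0.08992526 0.        ] [ 0.71041406 -0.31217157  0.        ] [ 0.70817989 -0.29721775  0.        ] [ 0.72465962 -0.16415738  0.        ]
0.1 [437.73405972 287.17287972]
0.15 [440.83734558 265.6183537 ]
0.2 [444.1159296  242.84625743]
```

move_arm(
  commands=[
    {"hand": 4, "travel": [-0.05, 0.1, 1.6], "twist": [0, 0, 0]},
    {"hand": 4, "travel": [-0.05, 0.1, 1.6], "twist": [0, 0, 0]},
    {"hand": 4, "travel": [0, 0, 1.6], "twist": [0, 0, 0]},
    {"hand": 4, "travel": [0, 0, 1], "twist": [0, 0, 0]},
    {"hand": 4, "travel": [0, 0, 0], "twist": [0, 0, 0]},
  ],
)

```text
time: 10.38
position: [0.5473, -0.2379, 0.0742]
tool_rot: [0.789, 0.614, -0.001, -0.001]
ft_force: [-0.9, 0.4, 0.1]
grip_width: 0.0402
grip_force: 0.0
```

move_arm(
  commands=[
    {"hand": 4, "travel": [0, 0, 0.8], "twist": [0, 0, 0]},
    {"hand": 4, "travel": [0, 0, 0.2], "twist": [0, 0, 0]},
    {"hand": 4, "travel": [0, 0, 0], "twist": [0, 0, 0]},
    {"hand": 4, "travel": [0, 0, 0], "twist": [0, 0, 0]},
  ],
)

```text
time: 10.72
position: [0.5488, -0.2401, 0.0662]
tool_rot: [0.79, 0.614, -0.0, 0.001]
ft_force: [-0.3, -0.2, -0.1]
grip_width: 0.04
grip_force: 0.0
```

move_arm(
  commands=[
    {"hand": 4, "travel": [0, 0, 0.15], "twist": [0, 0, 0]},
    {"hand": 0.5, "travel": [0, 0, 0], "twist": [0, 0, 0]},
    {"hand": 0.5, "travel": [0, 0, 0], "twist": [0, 0, 0]},
    {"hand": 0.5, "travel": [0, 0, 0], "twist": [0, 0, 0]},
    {"hand": 0.5, "travel": [0, 0, 0], "twist": [0, 0, 0]},
  ],
  force=45,
)

```text
time: 11.13
position: [0.5486, -0.2402, 0.0643]
tool_rot: [0.79, 0.614, -0.001, 0.001]
ft_force: [0.4, 0.2, -0.6]
grip_width: 0.0209
grip_force: 0.0
```

move_arm(
  commands=[
    {"hand": 0.5, "travel": [0, 0, 0], "twist": [0, 0, 0]},
    {"hand": 0.5, "travel": [0, 0, 0], "twist": [0, 0, 0]},
    {"hand": 0.5, "travel": [0, 0, 0], "twist": [0, 0, 0]},
    {"hand": 0.5, "travel": [0, 0, 0], "twist": [0, 0, 0]},
    {"hand": 0.5, "travel": [0, 0, 0], "twist": [0, 0, 0]},
  ],
)

```text
time: 11.55
position: [0.5484, -0.24, 0.0642]
tool_rot: [0.79, 0.614, -0.001, 0.001]
ft_force: [0.4, -0.6, 1.4]
grip_width: 0.0097
grip_force: 45.0
```

move_arm(
  commands=[
    {"hand": 0.5, "travel": [0, -0.12, -0.38], "twist": [-1, 0, 0]},
    {"hand": 0.5, "travel": [0, -0.11, -0.38], "twist": [-1, 0, 0]},
    {"hand": 0.5, "travel": [0, -0.12, -0.37], "twist": [-1, 0, 0]},
    {"hand": 0.5, "travel": [0, -0.11, -0.38], "twist": [-1, 0, 0]},
    {"hand": 0.5, "travel": [0, -0.12, -0.37], "twist": [-1, 0, 0]},
  ],
)

```text
time: 11.97
position: [0.5421, -0.2384, 0.0833]
tool_rot: [0.789, 0.613, 0.027, 0.036]
ft_force: [0.9, -0.3, -1.5]
grip_width: 0.0098
grip_force: 45.0
```

move_arm(
  commands=[
    {"hand": 0.5, "travel": [0, -0.12, -0.38], "twist": [-1, 0, 0]},
    {"hand": 0.5, "travel": [0, -0.11, -0.38], "twist": [-1, 0, 0]},
    {"hand": 0.5, "travel": [0, -0.12, -0.37], "twist": [-1, 0, 0]},
    {"hand": 0.5, "travel": [0, -0.11, -0.38], "twist": [-1, 0, 0]},
    {"hand": 0.5, "travel": [0, -0.12, -0.37], "twist": [-1, 0, 0]},
  ],
)

```text
time: 12.38
position: [0.5343, -0.2364, 0.1011]
tool_rot: [0.786, 0.611, 0.053, 0.071]
ft_force: [1.3, -1.0, -1.4]
grip_width: 0.0095
grip_force: 45.0
```

```bash
cat > chk.py <<'E'
from plan import *
import sys
k=sys.argv[1];t=snap('top','t'+k);s=snap('side','s'+k);o=robot.get_obs()
M=R.from_quat(o['tool_rot']).as_matrix();Q=R.from_matrix(M)
print(o['position'].round(4),'tilt',np.degrees(np.arcsin(M[2,1])).round(2),'F',o['ft_force'].round(1),o['grip_force'],'q',o['q'].round(2))
piv=np.array([.3396,-.1875,0]);print('pivot in tool mm',(Q.inv().apply(piv-o['position'])*1000).round(1))
for c in(t,s):
    m=cv2.inRange(cv2.cvtColor(c['frame'],cv2.COLOR_RGB2HSV),(125,80,30),(150,255,255));b=(310,230,430,350) if c is t else (200,250,370,390)
    m=m[b[1]:b[3],b[0]:b[2]];n,_,st,ce=cv2.connectedComponentsWithStats(m);print([(ce[i]+b[:2]).round(0).tolist()+[int(st[i,4])] for i in range(1,n) if st[i,4]>6])
E
python3 chk.py 10
```

```text
[ 0.5336 -0.2361  0.1011] tilt 10.05 F [ 0.5 -0.5 -1.8] 44.99991592951119 q [-0.64  0.63  1.78  0.12  0.57 -0.49]
pivot in tool mm [  -0.6 -214.5   64.7]
[[347.0, 274.0, 63]]
[[301.0, 307.0, 110], [322.0, 319.0, 115], [305.0, 326.0, 127], [302.0, 341.0, 69]]
```

move_arm(
  commands=[
    {"hand": 0.5, "travel": [0, -0.12, -0.38], "twist": [-1, 0, 0]},
    {"hand": 0.5, "travel": [0, -0.11, -0.38], "twist": [-1, 0, 0]},
    {"hand": 0.5, "travel": [0, -0.12, -0.37], "twist": [-1, 0, 0]},
    {"hand": 0.5, "travel": [0, 0, 0], "twist": [0, 0, 0]},
    {"hand": 0.5, "travel": [0, 0, 0], "twist": [0, 0, 0]},
  ],
)

```text
time: 12.9
position: [0.5284, -0.2348, 0.1112]
tool_rot: [0.784, 0.61, 0.069, 0.09]
ft_force: [-0.1, -0.5, -2.5]
grip_width: 0.0098
grip_force: 45.0
```

move_arm(
  commands=[
    {"hand": 0.5, "travel": [0, 0, 0], "twist": [0, 0, 0]},
    {"hand": 0.5, "travel": [0, 0, 0], "twist": [0, 0, 0]},
    {"hand": 0.5, "travel": [0, 0, 0], "twist": [0, 0, 0]},
    {"hand": 0.5, "travel": [0, 0, 0], "twist": [0, 0, 0]},
    {"hand": 0.5, "travel": [0, 0, 0], "twist": [0, 0, 0]},
  ],
)

```text
time: 13.32
position: [0.529, -0.2349, 0.1109]
tool_rot: [0.784, 0.61, 0.069, 0.09]
ft_force: [-0.5, 0.4, -1.6]
grip_width: 0.0097
grip_force: 45.0
```

move_arm(
  commands=[
    {"hand": 0.5, "travel": [0, -0.12, -0.38], "twist": [-1, 0, 0]},
    {"hand": 0.5, "travel": [0, -0.11, -0.38], "twist": [-1, 0, 0]},
    {"hand": 0.5, "travel": [0, -0.12, -0.37], "twist": [-1, 0, 0]},
    {"hand": 0.5, "travel": [0, -0.11, -0.38], "twist": [-1, 0, 0]},
    {"hand": 0.5, "travel": [0, -0.12, -0.37], "twist": [-1, 0, 0]},
  ],
)

```text
time: 13.73
position: [0.5193, -0.2326, 0.1281]
tool_rot: [0.78, 0.606, 0.096, 0.125]
ft_force: [0.4, 0.5, -1.4]
grip_width: 0.0095
grip_force: 45.0
```

move_arm(
  commands=[
    {"hand": 0.5, "travel": [0, -0.12, -0.38], "twist": [-1, 0, 0]},
    {"hand": 0.5, "travel": [0, -0.11, -0.38], "twist": [-1, 0, 0]},
    {"hand": 0.5, "travel": [0, -0.12, -0.37], "twist": [-1, 0, 0]},
    {"hand": 0.5, "travel": [0, 0, 0], "twist": [0, 0, 0]},
    {"hand": 0.5, "travel": [0, 0, 0], "twist": [0, 0, 0]},
  ],
)

```text
time: 14.15
position: [0.5121, -0.2308, 0.1374]
tool_rot: [0.776, 0.603, 0.111, 0.145]
ft_force: [-1.3, 0.8, -1.8]
grip_width: 0.0097
grip_force: 45.0
```

```bash
python3 chk.py 21
```

```text
[ 0.5123 -0.2307  0.1372] tilt 21.02 F [-0.7 -0.5 -1.9] 44.99862531200051 q [-0.7   0.52  1.95  0.45  0.37 -0.85]
pivot in tool mm [  -0.4 -215.4   64.2]
[[339.0, 315.0, 14]]
[[245.0, 330.0, 345]]
```

move_arm(
  commands=[
    {"hand": 0.5, "travel": [0, -0.12, -0.38], "twist": [-1, 0, 0]},
    {"hand": 0.5, "travel": [0, -0.11, -0.38], "twist": [-1, 0, 0]},
    {"hand": 0.5, "travel": [0, -0.12, -0.37], "twist": [-1, 0, 0]},
    {"hand": 0.5, "travel": [0, -0.11, -0.38], "twist": [-1, 0, 0]},
    {"hand": 0.5, "travel": [0, 0, 0], "twist": [0, 0, 0]},
  ],
)

```text
time: 14.67
position: [0.5023, -0.2282, 0.1497]
tool_rot: [0.771, 0.599, 0.132, 0.172]
ft_force: [0.9, -0.5, -1.9]
grip_width: 0.0095
grip_force: 45.0
```

move_arm(
  commands=[
    {"hand": 0.5, "travel": [0, 0, 0], "twist": [0, 0, 0]},
    {"hand": 0.5, "travel": [0, 0, 0], "twist": [0, 0, 0]},
    {"hand": 0.5, "travel": [0, 0, 0], "twist": [0, 0, 0]},
    {"hand": 0.5, "travel": [0, 0, 0], "twist": [0, 0, 0]},
    {"hand": 0.5, "travel": [0, 0, 0], "twist": [0, 0, 0]},
  ],
)

```text
time: 15.08
position: [0.5026, -0.2282, 0.1494]
tool_rot: [0.771, 0.599, 0.132, 0.172]
ft_force: [-0.4, -0.1, -1.6]
grip_width: 0.0099
grip_force: 45.0
```

```bash
python3 chk.py 25; python3 - <<'E'
from h import *
s=load('s25');t=load('t25');w=snap('wrist','w25')
im=np.zeros((600,800,3),np.uint8)
im[:400,:500]=cv2.resize(s['frame'][265:385,210:360],(500,400),interpolation=cv2.INTER_CUBIC)
im[:300,500:]=cv2.resize(t['frame'][230:350,310:430],(300,300),interpolation=cv2.INTER_CUBIC)
im[300:525,500:]=cv2.resize(w['frame'],(300,225))
im[400:,:267]=cv2.resize(s['frame'],(267,200))
cv2.imwrite('pics/c25.png',im[:,:,::-1])
E
```

```text
[ 0.5026 -0.2282  0.1495] tilt 25.05 F [ 0.4 -1.4 -1.6] 44.99941125512123 q [-0.73  0.49  2.01  0.69  0.31 -1.12]
pivot in tool mm [  -0.4 -215.5   64.3]
[[343.0, 320.0, 42]]
[[243.0, 329.0, 328]]
```

View pics/c25.png

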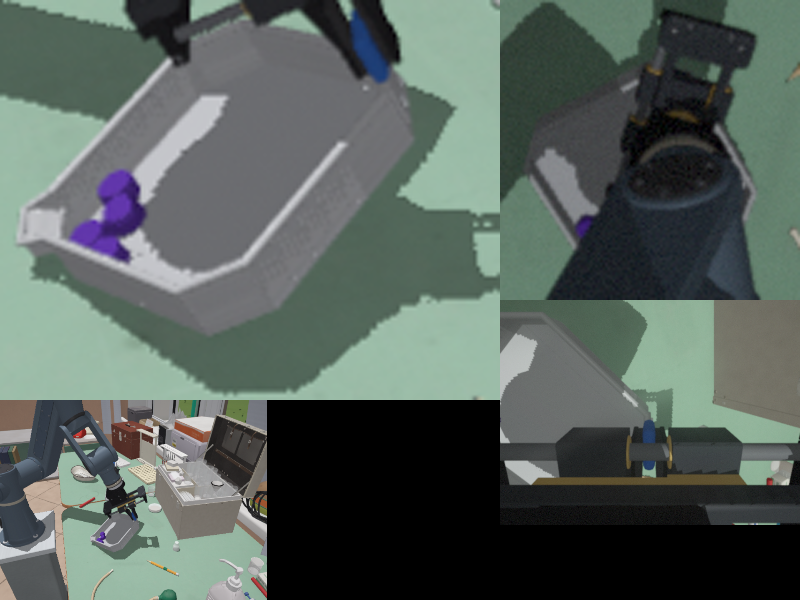

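All four caps lie clustered by the lip, in the side crop around (105,215). I'll work out their tray coordinates.

```bash
python3 - <<'E'
from h import *
from scipy.spatial.transform import Rotation as R
s=load('s25');o,_=ray(s,0,0);a=np.radians(-14.2);th=np.radians(25.05)
Rt=(R.from_euler('z',a)*R.from_euler('y',-th)).as_matrix();piv=np.array([.3396,-.1875,0])
for u,v in((122,182),(124,206),(88,232),(108,242)):   # cap tops
    o,d=ray(s,u*.3+210,v*.3+265); lo=Rt.T@(o-piv);ld=Rt.T@d; k=(.017-lo[2])/ld[2];p=lo+k*ld;print(((p-[.1075,0,0])*1000).round(0))
E
```

```text
[-69.  25.  17.]
[-67.   3.  17.]
[-90.  -7.  17.]
[-76. -23.  17.]
```

Caps are within about 45 mm of the lip corner, but the pack isn't fully tight. I'll tilt a few degrees more.

move_arm(
  commands=[
    {"hand": 0.5, "travel": [0, -0.12, -0.38], "twist": [-1, 0, 0]},
    {"hand": 0.5, "travel": [0, -0.11, -0.38], "twist": [-1, 0, 0]},
    {"hand": 0.5, "travel": [0, -0.12, -0.37], "twist": [-1, 0, 0]},
    {"hand": 0.5, "travel": [0, -0.11, -0.38], "twist": [-1, 0, 0]},
    {"hand": 0.5, "travel": [0, -0.12, -0.37], "twist": [-1, 0, 0]},
  ],
)

```text
time: 15.65
position: [0.4895, -0.2252, 0.1641]
tool_rot: [0.762, 0.593, 0.159, 0.206]
ft_force: [2.0, 0.5, -0.5]
grip_width: 0.0094
grip_force: 45.0
```

move_arm(
  commands=[
    {"hand": 0.5, "travel": [0, -0.12, -0.38], "twist": [-1, 0, 0]},
    {"hand": 0.5, "travel": [0, 0, 0], "twist": [0, 0, 0]},
    {"hand": 0.5, "travel": [0, 0, 0], "twist": [0, 0, 0]},
    {"hand": 0.5, "travel": [0, 0, 0], "twist": [0, 0, 0]},
    {"hand": 0.5, "travel": [0, 0, 0], "twist": [0, 0, 0]},
  ],
)

```text
time: 16.07
position: [0.4863, -0.224, 0.1661]
tool_rot: [0.761, 0.592, 0.163, 0.212]
ft_force: [0.1, -0.7, -2.2]
grip_width: 0.0099
grip_force: 45.0
```

```bash
python3 chk.py 31; python3 - <<'E'
from h import *
s=load('s31');t=load('t31')
im=np.zeros((600,800,3),np.uint8)
im[:,:600]=cv2.resize(s['frame'][300:360,210:270],(600,600),interpolation=cv2.INTER_CUBIC)
im[:200,600:]=cv2.resize(s['frame'][120:255,240:310],(200,200))
cv2.imwrite('pics/c31.png',im[:,:,::-1])
E
```

```text
[ 0.4863 -0.224   0.1661] tilt 31.02 F [-0.6 -0.5 -1.9] 45.00143704935908 q [-0.79  0.45  2.11  1.23  0.28 -1.69]
pivot in tool mm [  -0.5 -215.2   64.4]
[[345.0, 322.0, 76], [356.0, 332.0, 41]]
[[242.0, 329.0, 315]]
```

View pics/c31.png

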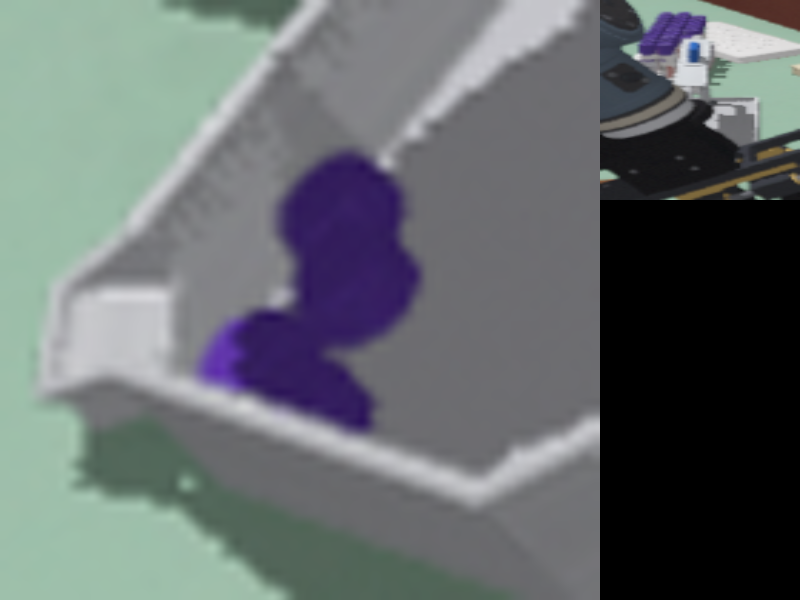

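At 31° the caps rest in a loose arch: two on the far wall at (345,215) and (355,285), two at the lip at (250,350) and (330,390). A small sideways shake should settle them deeper.

move_arm(
  commands=[
    {"hand": 0.5, "travel": [0.8, 0, 0], "twist": [0, 0, 0]},
    {"hand": 0.5, "travel": [-0.8, 0, 0], "twist": [0, 0, 0]},
    {"hand": 0.5, "travel": [0.8, 0, 0], "twist": [0, 0, 0]},
    {"hand": 0.5, "travel": [-0.8, 0, 0], "twist": [0, 0, 0]},
    {"hand": 0.5, "travel": [0, 0, 0], "twist": [0, 0, 0]},
  ],
)

```text
time: 16.58
position: [0.4863, -0.2248, 0.1663]
tool_rot: [0.761, 0.591, 0.163, 0.212]
ft_force: [-0.0, 0.8, -1.8]
grip_width: 0.0093
grip_force: 45.0
```

move_arm(
  commands=[
    {"hand": 0.5, "travel": [-0.8, 0, 0], "twist": [0, 0, 0]},
    {"hand": 0.5, "travel": [0.8, 0, 0], "twist": [0, 0, 0]},
    {"hand": 0.5, "travel": [0, 0, 0], "twist": [0, 0, 0]},
    {"hand": 0.5, "travel": [0, 0, 0], "twist": [0, 0, 0]},
    {"hand": 0.5, "travel": [0, 0, 0], "twist": [0, 0, 0]},
  ],
)

```text
time: 17.0
position: [0.4864, -0.2239, 0.1664]
tool_rot: [0.761, 0.592, 0.163, 0.212]
ft_force: [1.4, -0.3, -0.7]
grip_width: 0.0097
grip_force: 45.0
```

```bash
python3 chk.py 32; python3 - <<'E'
from h import *
s=load('s32');t=load('t32')
im=np.zeros((600,800,3),np.uint8)
im[:400,:400]=cv2.resize(s['frame'][300:360,210:270],(400,400),interpolation=cv2.INTER_CUBIC)
im[:400,400:]=cv2.resize(t['frame'][230:350,310:430],(400,400))
im[400:,:267]=cv2.resize(s['frame'],(267,200));im[400:,400:667]=cv2.resize(t['frame'],(267,200))
cv2.imwrite('pics/c32.png',im[:,:,::-1])
E
```

```text
[ 0.4864 -0.2239  0.1664] tilt 31.06 F [ 0.   0.8 -0.7] 45.000086557120085 q [-0.79  0.45  2.11  1.23  0.28 -1.69]
pivot in tool mm [  -0.6 -215.4   64.5]
[[352.0, 331.0, 79]]
[[241.0, 333.0, 288]]
```

View pics/c32.png

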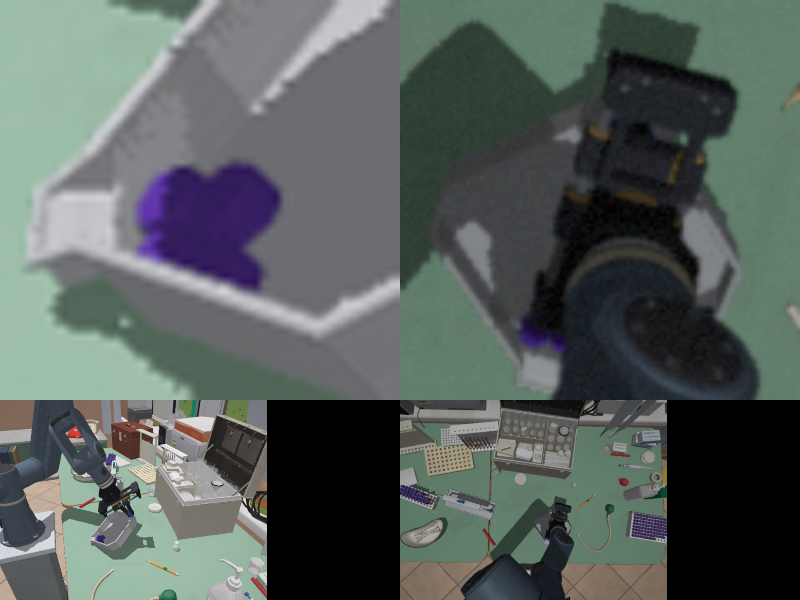

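The caps are now compactly packed: two at the lip wall at (165,200) and (165,245), two right behind at (240,195) and (245,265). The divider hangs on the rail. Time is 17 s, so I'll check that everything is at rest and hand in.

move_arm(
  commands=[
    {"hand": 0.5, "travel": [0, 0, 0], "twist": [0, 0, 0]},
    {"hand": 0.5, "travel": [0, 0, 0], "twist": [0, 0, 0]},
    {"hand": 0.5, "travel": [0, 0, 0], "twist": [0, 0, 0]},
    {"hand": 0.5, "travel": [0, 0, 0], "twist": [0, 0, 0]},
    {"hand": 0.5, "travel": [0, 0, 0], "twist": [0, 0, 0]},
  ],
)

```text
time: 17.52
position: [0.4864, -0.224, 0.1663]
tool_rot: [0.761, 0.591, 0.163, 0.212]
ft_force: [0.9, -0.1, -0.8]
grip_width: 0.0095
grip_force: 45.0
```

```bash
python3 chk.py 33; python3 -c "
from rig import robot
print(robot.hand_in())"
```

```text
[ 0.4864 -0.2241  0.1663] tilt 31.06 F [ 0.3 -0.5  0. ] 44.999154126271605 q [-0.79  0.45  2.11  1.23  0.28 -1.69]
pivot in tool mm [  -0.5 -215.4   64.5]
[[352.0, 331.0, 79]]
[[241.0, 333.0, 289]]
the job is handed in; nothing more can be done
None
```

The job is handed in at about 17.5 s: the divider hangs astride the drip rail, and the tray is held by its lug at about 31° with all four caps at rest in the lip corner.

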